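Clamp an assay plate under the ratchet micrometer

ROBOT

A 6-joint arm with a two-finger parallel gripper is mounted at the origin on a cart in front of the work surface, level with it; the furniture and walls round the work are solid. World frame = base frame: x ahead of the robot, y to its left, z up, the work surface at z = 0. Lengths are in m, angles in degrees, forces in N, time in s.
With the tool pointing down it reaches from about 0.3 to 0.775 m from the base axis. Payload 14.6 kg.
Tool frame: the origin (TCP) lies midway between the tips of the shut fingers; the grasp point (between the pads) lies 19 mm behind it (ctrl.grip_point_offset is the distance from the TCP to the grasp point, in m); z points along the fingers, y is the line along which they close (so a half turn about z gives the same grasp; the last joint's range is limited). The gripper opens to 85 mm and grips with 20 to 120 N. Pads are 22 mm wide; open, the fingers measure 114 mm over their backs; the gripper's body (76 mm by 85 mm) begins 54 mm behind the grasp point. The pads swing forward as they close: fully open they stand 13 mm farther back than shut.
Start: joints at [-80.019, 17.183, 87.147, -0, 75.671, -3.816], TCP at [0.131, -0.534, 0.231] pointing down, gripper open.
Joint ranges: [-173.82, 173.82], [-45.26, 126.66], [13.44, 144.39], [-59.66, 239.66], [0, 175.72], [-146.38, 146.38]. Speed limits (degrees/s): [127.2, 127.2, 147.25, 180, 180, 180].

INTERFACE

Orientations are given as a 3x3 rotation matrix whose columns are the frame's x, y, z axes.
In Python, from bench import ctrl, vision, job gives the robot as it stands.
- The arm moves only by the tool move_arm, never from a script. Its arguments are lists of equal length, an entry for each row: "grip": the opening, from 0 (shut) to 1 (fully open); "xyz": the shift along the world's x, y, z in m, a list of three; "delta_rot": the turn, a rotation vector about the world's x, y, z in rad, a list of three. In form: {"grip": [grip, ...], "xyz": [[x, y, z], ...], "delta_rot": [[ax, ay, az], ...]}. A call has 1 to 20 rows; each row is the pose to reach, as a shift and turn from the pose commanded when the call began; what a row does not reach only later rows make up. A row lasts 1/12 s, in which the tool goes at most 41.7 mm and 7.16 degrees, less where a joint would pass 70% of its speed; a pose out of reach is approached as far as the arm can. A call with a gripper value outside its range is refused whole. The fingers move at their own pace and stop on an object; "newtons" is the grip in N (left out, the last holds). Time passes only in rows, so rows that repeat a pose let the fingers close. It gives the time, the measured TCP pose, the force, the opening and the grip force at its end, in the units of the state.
- ctrl.get_state(): the state, without advancing time (a new reading comes with each control period).
- vision.camera(name): name is "scene" or "top" or "wrist"; returns the picture (384x512x3 uint8, red, green, blue); there is no depth.
- vision.camera_info(name): a dict with "mtx" (3x3 intrinsics, pixels), "world_to_cam" (4x4, takes a point from world to camera coordinates). Camera axes: x right, y down, z forward; pixel columns grow to the right and rows downward; lengths in m; the calibration is good to about 2 mm. A picture is of the moment at which its call begins: read the wrist's pose just before it. camera_info takes no time and is no camera call; for the wrist camera it gives the pose at the moment of the call.
- job.hand_in(): hands the job in; it is judged then, once.
The state is a dict: "time_s": time; "joint_positions": joint angles; "qd": joint speeds; "tau": joint torques, N m; "tool_pos": TCP position; "eef_rot": TCP orientation; "wrist_force": force on the tool from outside, world axes, zero at the start; "wrist_torque": the same for the moment, N m; "finger_gap": finger opening in m; "finger_force": force on a finger pad.
Only numpy, scipy, OpenCV 4.12 (cv2) and the standard library are available. Lean on these libraries where they do the work, as an engineer would, in place of code of your own. Each camera call takes 0.05 s, during which the arm holds its last target. There are 200 camera calls.

TASK

Gently push the white assay plate along the bed of the bench gauge until it rests fully home against both rubber stops. Then turn the black ratchet cap on top clockwise (seen from above) until the foot bears on the plate and the slip clutch gives, and stop within a tenth of a turn of its giving, because soon after that the clutch locks solid and the plate would be overloaded. Let go, and leave the tubes and the timer where they stand.

Things in the scene. Friction and masses are not known exactly. Their poses are not given: they have to be found in the camera images.
- gauge: Fixed bench gauge. Origin on the worktop straight below the vertical spindle axis; x runs along the bed to the column at the back, z up. Dark steel bed x -180 to 90 mm, y +-64 mm, top at z 20 mm. Two steel guide rails 9 mm high along x, inner faces at y +-44.7 mm, x -100 to 40 mm, flared lead-ins to x -119 mm. Grey column x 51 to 85 mm, y +-22 mm, to z 106 mm, which carries the head.
- stops (a point): Point on the bed's top midway between the two rigid rubber stops (14 mm high, at y +-29 mm of the gauge), in the plane of their front faces, 39 mm beyond the spindle axis along the gauge's x. The plate is home when its far end touches both: its centre is then 64 mm short of this plane.
- plate_center (a point): Centre (half-way up) of the loose white assay plate: 128 mm long (along the gauge's x), 86 mm wide, 15 mm high, about 60 g, flat on the bed between the rails with 1.7 mm play each side. Starts 30 to 60 mm short of home, towards the robot. Its near end face, 64 mm from the centre, can be pushed with shut fingers; it slides with under 2 N. A push over 25 N is too much.
- head: The gauge's fixed grey arm, 106 x 34 x 26 mm, origin on the spindle axis at its mid height. Out of it a spindle with a white sprung foot (16 mm disc, 20 N/mm) goes down 3 mm per rad of thimble turn, clockwise from above; it starts 2 to 8 mm above plate height, not measured. Foot force is about 45 N when the clutch gives; over 62 N is harmful. Turned back, it rises; let go, it holds.
- cap_center (a point): Centre of the black knurled ratchet cap on the head: upright cylinder, 28 mm diameter, 30 mm high, fixed height; grip its upper half. Steel thimble (34 mm; it bypasses the clutch) 3 mm below. Turned clockwise it takes the thimble along at 0.20 N m (friction), rising to 0.335 over 0.75 rad as the foot presses; then the clutch slips at 0.335 N m for 0.75 rad (thimble still, red mark leaves its yellow mark), then locks solid.
- tube_blue: Bystander: conical 50 ml tube standing on its blue cap, 33 mm diameter, 115 mm high, left of the gauge; origin under its centre.
- tube_orange: Bystander: conical 50 ml tube standing on its orange cap, 33 mm diameter, 115 mm high, right of the gauge; origin under its centre.
- timer: Bystander: white lab timer with one red button, 66 x 66 x 23 mm, right of the front of the bed; origin under its centre.

How it is judged:
By the outcome, as a careful person would: the job done as asked, in the order asked, and still so for the second after the job is handed in, with the robot touching nothing.
It also fails if it takes over 72 s, if anything falls off the work surface, if the arm or the gripper's body presses on something with over 40 N, if the wrist force passes 120 N, or if a joint passes its speed limit or range.

## Working session

There is one attempt and no reset: what is moved stays moved. The work goes in short steps, Python scripts to look and compute and a tool call to move; the robot and the scene stay as the last step left them, time stands still between calls to the robot, and variables do not carry over. Pictures are saved under pics/ and viewed, at most 10 in all, crops included, and the job is handed in when it is done.

Besides the shell and the picture viewer there is one more tool, called after "Call:" as name(argument=value, ...) on one line, values as JSON. move_arm: Moves the arm, as the interface text tells. Its arguments: {"type":"object","properties":{"grip":{"type":"array"},"xyz":{"type":"array"},"delta_rot":{"type":"array"},"newtons":{"type":"number"}},"required":["grip","xyz","delta_rot"]}

```bash
mkdir -p pics; python3 - <<'E'
from bench import ctrl, vision, job
import cv2,numpy as np
for n in("scene","top"):
    cv2.imwrite(f"pics/{n}0.png",vision.camera(n)[:,:,::-1])
    i=vision.camera_info(n);print(n,np.round(i["mtx"],1).tolist(),np.round(i["world_to_cam"],3).tolist())
s=ctrl.get_state();print(s, ctrl.grip_point_offset)
E
```

```text
scene [[452.8, 0.0, 259.8], [0.0, 452.8, 194.1], [0.0, 0.0, 1.0]] [[0.094, 0.996, 0.009, -0.316], [0.705, -0.06, -0.707, -0.321], [-0.703, 0.073, -0.707, 1.399], [0.0, 0.0, 0.0, 1.0]]
top [[368.0, 0.0, 252.7], [0.0, 368.0, 189.2], [0.0, 0.0, 1.0]] [[0.013, -1.0, -0.026, 0.251], [-0.984, -0.008, -0.177, 0.59], [0.177, 0.028, -0.984, 0.835], [0.0, 0.0, 0.0, 1.0]]
{'time_s': 0.1, 'joint_positions': array([-8.00194938e+01,  1.72104381e+01,  8.71777234e+01,  1.98391754e-05,
        7.56710511e+01, -3.81437234e+00]), 'qd': array([ 0.03053135, -0.00213466, -0.12315541, -0.11652924, -0.01067501,
        0.01477318]), 'tau': array([ 1.62741449e-03, -5.44377780e+01, -3.62370408e+01, -3.80739903e-05,
        3.04164139e-03,  3.44280124e-05]), 'tool_pos': array([ 0.131119  , -0.53391614,  0.23079004]), 'eef_rot': array([[ 9.71155624e-01,  2.38446475e-01, -1.78781005e-04],
       [ 2.38446532e-01, -9.71155093e-01,  1.01787432e-03],
       [ 6.90844594e-05, -1.03114408e-03, -9.99999466e-01]]), 'wrist_force': array([ 0.27277736, -0.93896536,  0.58534077]), 'wrist_torque': array([-0.04421921, -0.01090522, -0.02103896]), 'finger_force': 0.0, 'finger_gap': 0.08532918570428857} 0.0187
```

View pics/scene0.png

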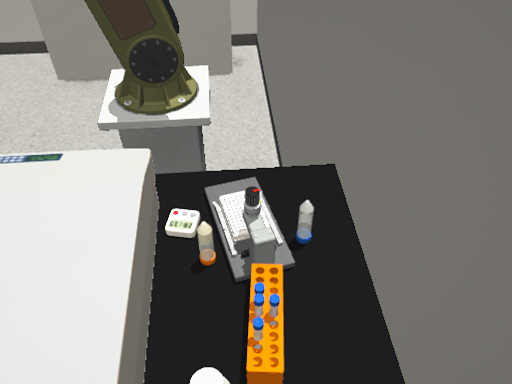

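View pics/top0.png

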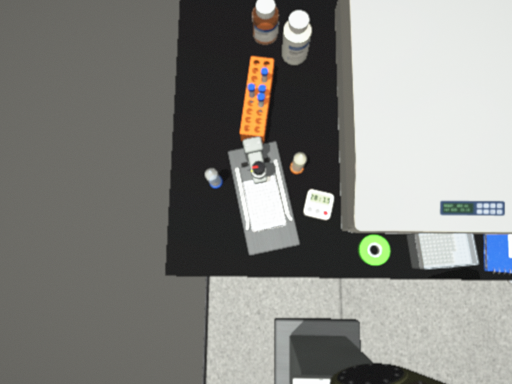

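The scene view shows the gauge with the cap at about (253,195), and in the top view the bed spans (229,148) to (298,245) with the cap at about (258,170). I'll enlarge the top view and extract the bed contour.

```bash
cat > h.py <<'E'
import numpy as np,cv2
from bench import ctrl,vision,job
def ray(n,uv,z,info=None):
    i=info or vision.camera_info(n);T=np.array(i["world_to_cam"]);R=T[:3,:3];c=-R.T@T[:3,3]
    d=R.T@np.linalg.inv(i["mtx"])@np.array([uv[0],uv[1],1.]);return c+d*(z-c[2])/d[2]
def proj(n,p,info=None):
    i=info or vision.camera_info(n);T=np.array(i["world_to_cam"]);q=i["mtx"]@(T[:3,:3]@np.array(p)+T[:3,3]);return q[:2]/q[2]
E
python3 - <<'E'
from h import *
a=cv2.imread("pics/top0.png");h=cv2.cvtColor(a,cv2.COLOR_BGR2HSV)
cv2.imwrite("pics/topc.png",cv2.resize(a[125:265,200:350],None,fx=4,fy=4,interpolation=cv2.INTER_CUBIC))
g=a.max(2);print(g[220:250:5,240:300:6])
m=((g>35)).astype(np.uint8);m[:, :225]=0;m[:136]=0;m[:,302:]=0;m[260:]=0
n,l,st,c=cv2.connectedComponentsWithStats(m)
k=l[240,275];print(st[k]);r=cv2.minAreaRect(np.argwhere(l==k)[:,::-1].astype(np.float32));print(r)
for p in cv2.boxPoints(r):print(p,ray("top",p,.02).round(4))
E
```

```text
[[ 35 251 255 254 254 254 254 253 158  90]
 [ 36 247 254 254 254 255 253 208 158 148]
 [ 36 180 223 234 162 163 164 163 160 158]
 [ 37 159 162 163 167 166 164 160 163 159]
 [ 37 129 164 164 166 165 163 162 161 159]
 [ 35  69 165 162 166 168 165 164 155 121]]
[ 225  136   77  124 7103]
((262.9999694824219, 197.49996948242188), (122.99998474121094, 75.99998474121094), 90.0)
[224.99997 135.99997] [0.7333 0.3322 0.02  ]
[300.99997 135.99997] [0.7342 0.1357 0.02  ]
[300.99997 258.99997] [0.4224 0.139  0.02  ]
[224.99997 258.99997] [0.42  0.324 0.02 ]
```

View pics/topc.png

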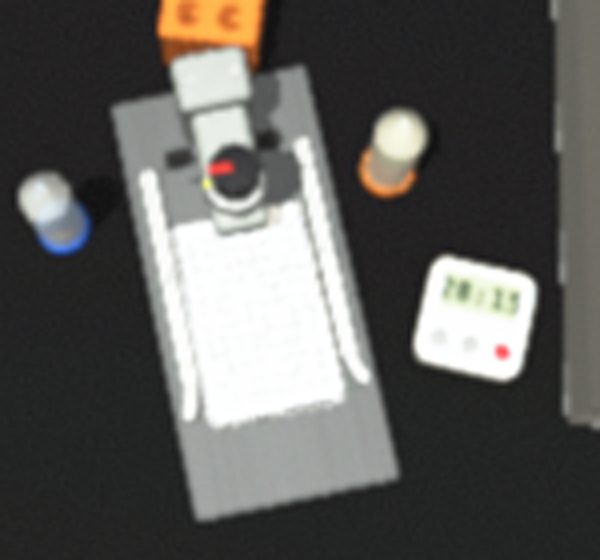

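Crop (4x, offset 200,125): bed corners near-left (198,520), near-right (398,475), far-left (112,105), far-right (305,65); plate near edge (210,427)-(345,398); cap at (238,170); red mark at (220,168), yellow at (207,183).

```bash
python3 - <<'E'
from h import *
f=lambda u,v:((u+.5)/4-.5+200,(v+.5)/4-.5+125)
P={k:ray("top",f(*uv),.02)[:2] for k,uv in dict(nl=(198,520),nr=(398,475),fl=(112,105),fr=(305,65)).items()}
for k in P:print(k,P[k].round(4))
n=lambda a:np.linalg.norm(a)
print("w",n(P['nl']-P['nr']),n(P['fl']-P['fr']),"len",n(P['fl']-P['nl']),n(P['fr']-P['nr']))
d=(P['fl']+P['fr']-P['nl']-P['nr']);x=d/n(d);print("yaw",np.degrees(np.arctan2(x[1],x[0])), [np.degrees(np.arctan2(*(P[b]-P[a])[::-1])) for a,b in(('nl','fl'),('nr','fr'),('nr','nl'))])
c=sum(P.values())/4;o=c+x*.045;print("origin",o);y=np.array([-x[1],x[0]])
for uv in((210,427),(345,398),(278,412)):
    q=ray("top",f(*uv),.035)[:2]-o;print("plate near gauge frame",q@x,q@y)
for z in(.11,.13,.15,.17):
    print(z,proj("top",[*o,z]),proj("scene",[*o,z]))
a=cv2.imread("pics/scene0.png");print(0)
cv2.imwrite("pics/scc.png",cv2.resize(a[170:280,190:320],None,fx=6,fy=5.4,interpolation=cv2.INTER_CUBIC))
E
```

```text
nl [0.4312 0.2652]
nr [0.4599 0.1431]
fl [0.6934 0.3244]
fr [0.7208 0.2004]
w 0.1253982690444801 0.12696281802997952 len 0.2687870238073947 0.2670785764899874
yaw 12.552938229405067 [np.float64(12.720571583779943), np.float64(12.38423255547767), np.float64(103.220098615088)]
origin [0.62026706 0.24308103]
plate near gauge frame -0.12686964208662524 0.04374496091576963
plate near gauge frame -0.12663764229438684 -0.040201094847256626
plate near gauge frame -0.12652031788971543 0.001433738802124846
0.11 [258.58797995 170.91257529] [252.28313311 206.15289925]
0.13 [258.49835653 168.89445607] [252.25294587 199.13486819]
0.15 [258.40434636 166.7775571 ] [252.22178162 191.88969648]
0.17 [258.30561928 164.55444405] [252.18959214 184.40617552]
0
```

View pics/scc.png

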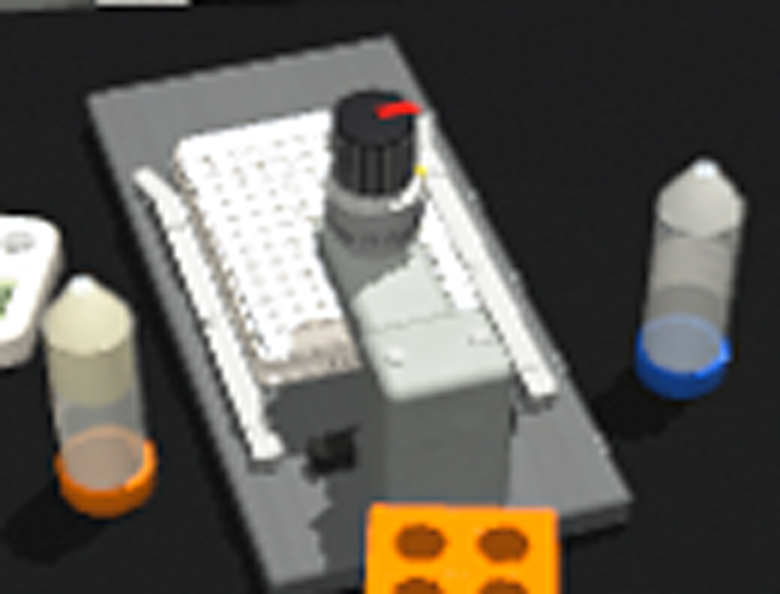

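Scene crop (6x/5.4x): the cap top centre is at about (375,107), with the red mark on it. The tubes are clear of the bed on both sides. Next I'll check cap height, bystanders and how close the big white box is to the approach path.

```bash
python3 - <<'E'
from h import *
o=np.array([.6203,.2431]);a=np.radians(12.55);x=np.array([np.cos(a),np.sin(a)])
b=o+.014*x
for z in(.12,.125,.13):
    p=proj("scene",[*b,z]);print("cap bottom crop row",z,(p[0]-190)*6,(p[1]-170)*5.4)
for z in(.1,.2,.3,.4):print("box top",z,ray("top",(354,232),z).round(3), "scene",ray("scene",(155,150),z).round(3))
f=lambda u,v:((u+.5)/4-.5+200,(v+.5)/4-.5+125)
print("blue",ray("top",f(62,235),.01),"or",ray("top",f(387,180),.01),"tape",ray("top",(374,250),0))
E
```

```text
cap bottom crop row 0.12 386.4283776355678 203.05418500269016
cap bottom crop row 0.125 386.4338121826595 193.5481184805997
cap bottom crop row 0.13 386.4392904656473 183.96554947714299
box top 0.1 [0.484 0.028 0.1  ] scene [0.415 0.036 0.1  ]
box top 0.2 [0.477 0.053 0.2  ] scene [0.539 0.06  0.2  ]
box top 0.3 [0.471 0.078 0.3  ] scene [0.663 0.084 0.3  ]
box top 0.4 [0.464 0.102 0.4  ] scene [0.787 0.107 0.4  ]
blue [0.60991287 0.35536917 0.01      ] or [0.64746462 0.14742433 0.01      ] tape [ 0.44652685 -0.0438896   0.        ]
```

Call:
move_arm(grip=[0, 0, 0, 0, 0, 0, 0, 0, 0, 0, 0, 0, 0, 0, 0, 0, 0, 0, 0], xyz=[[0.03, 0.03, 0], [0.06, 0.06, 0], [0.085, 0.09, 0], [0.11, 0.12, 0], [0.135, 0.15, 0], [0.16, 0.18, 0], [0.185, 0.215, 0], [0.205, 0.25, 0], [0.22, 0.285, 0], [0.235, 0.32, 0], [0.25, 0.355, 0], [0.26, 0.39, 0], [0.27, 0.425, 0], [0.275, 0.46, 0], [0.28, 0.5, 0], [0.285, 0.54, 0], [0.29, 0.58, 0], [0.295, 0.62, 0], [0.3, 0.66, 0]], delta_rot=[[0, 0, 0.08], [0, 0, 0.16], [0, 0, 0.24], [0, 0, 0.33], [0, 0, 0.41], [0, 0, 0.49], [0, 0, 0.57], [0, 0, 0.66], [0, 0, 0.74], [0, 0, 0.82], [0, 0, 0.9], [0, 0, 0.98], [0, 0, 1.07], [0, 0, 1.15], [0, 0, 1.23], [0, 0, 1.31], [0, 0, 1.39], [0, 0, 1.48], [0, 0, 1.554]], newtons=60)

```text
time_s: 1.68
tool_pos: [0.4308, 0.128, 0.2312]
eef_rot: [[-0.227, 0.974, -0.0], [0.974, 0.227, -0.0], [-0.0, -0.0, -1.0]]
wrist_force: [0.9, -0.8, -0.1]
finger_gap: 0.0003
finger_force: 0.0
```

Call:
move_arm(grip=[0, 0, 0, 0, 0, 0, 0, 0, 0, 0, 0, 0], xyz=[[0.015, 0.035, 0], [0.029, 0.07, 0], [0.033, 0.08, -0.03], [0.033, 0.08, -0.07], [0.033, 0.08, -0.11], [0.033, 0.08, -0.14], [0.033, 0.08, -0.17], [0.033, 0.08, -0.185], [0.033, 0.08, -0.195], [0.033, 0.08, -0.202], [0.033, 0.08, -0.202], [0.033, 0.08, -0.202]], delta_rot=[[0, 0, 0], [0, 0, 0], [0, 0, 0], [0, 0, 0], [0, 0, 0], [0, 0, 0], [0, 0, 0], [0, 0, 0], [0, 0, 0], [0, 0, 0], [0, 0, 0], [0, 0, 0]])

```text
time_s: 2.68
tool_pos: [0.4645, 0.206, 0.0299]
eef_rot: [[-0.222, 0.975, 0.001], [0.975, 0.222, 0.0], [0.0, 0.001, -1.0]]
wrist_force: [-0.4, 1.3, 0.0]
finger_gap: -0.0001
finger_force: 0.0
```

```bash
python3 - <<'E'
from h import *
a=vision.camera("top")[:,:,::-1];b=vision.camera("wrist")[:,:,::-1]
c=cv2.resize(a[125:265,200:350],None,fx=2.7,fy=2.7);d=cv2.resize(b,(504,378))[:, 62:452]
cv2.imwrite("pics/p1.png",np.hstack([c[:378],d]))
s=ctrl.get_state();print(s["joint_positions"].round(1),s["wrist_force"])
E
```

```text
[ 19.8  27.3 103.5   0.   49.1   7. ] [-0.00193699  0.29780932  0.03645348]
```

View pics/p1.png

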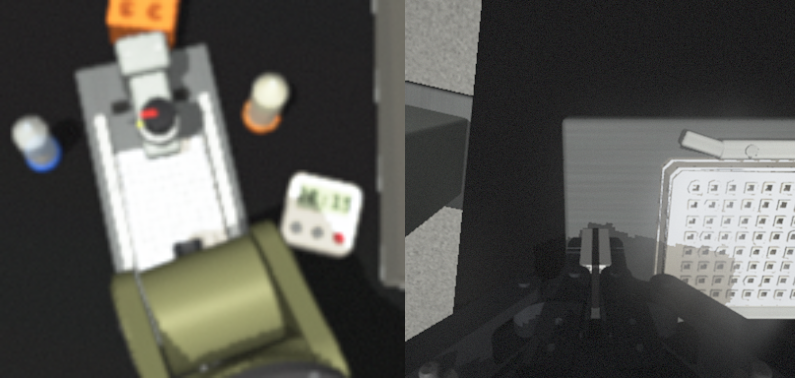

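The fingers are centred on the bed behind the plate's near end, with finger tips at (595,240) and plate edge at (657,230). Pushing along the bed direction (0.976, 0.217).

Call:
move_arm(grip=[0, 0, 0, 0, 0, 0, 0, 0, 0, 0, 0, 0, 0, 0, 0], xyz=[[0.005, 0.001, 0], [0.01, 0.002, 0], [0.013, 0.003, 0], [0.016, 0.0036, 0], [0.019, 0.0042, 0], [0.022, 0.005, 0], [0.025, 0.0056, 0], [0.028, 0.0063, 0], [0.031, 0.007, 0], [0.034, 0.0076, 0], [0.037, 0.0083, 0], [0.04, 0.009, 0], [0.042, 0.0094, 0], [0.044, 0.0098, 0], [0.044, 0.0098, 0]], delta_rot=[[0, 0, 0], [0, 0, 0], [0, 0, 0], [0, 0, 0], [0, 0, 0], [0, 0, 0], [0, 0, 0], [0, 0, 0], [0, 0, 0], [0, 0, 0], [0, 0, 0], [0, 0, 0], [0, 0, 0], [0, 0, 0], [0, 0, 0]])

```text
time_s: 4.03
tool_pos: [0.5085, 0.2157, 0.0293]
eef_rot: [[-0.222, 0.975, 0.0], [0.975, 0.222, 0.0], [0.0, 0.0, -1.0]]
wrist_force: [0.3, -0.5, -1.5]
finger_gap: 0.0001
finger_force: 0.0
```

```bash
cat > pl.py <<'E'
from h import *
# plate near edge in gauge frame from wrist view: white mask edge along the row band
s=ctrl.get_state();i=vision.camera_info("wrist");b=vision.camera("wrist")
cv2.imwrite("pics/w%d.png"%(s["time_s"]*100),b[:,:,::-1])
o=np.array([.6203,.2431]);a=np.radians(12.55);x=np.array([np.cos(a),np.sin(a)]);y=np.array([-x[1],x[0]])
print("tcp",(s["tool_pos"][:2]-o)@x,(s["tool_pos"][:2]-o)@y,s["wrist_force"])
for gy in(.03,.035,.038):
    xs=np.arange(-.16,-.06,.0005);v=[]
    for gx in xs:
        u=proj("wrist",[*(o+gx*x+gy*y),.035],i).round().astype(int)
        v.append(int(b[u[1],u[0]].min()) if 0<=u[0]<512 and 0<=u[1]<384 else -1)
    v=np.array(v);k=np.argmax(v>150);print(gy,"edge",xs[k],v[max(k-6,0):k+6])
E
python3 pl.py
```

```text
tcp -0.11510837415646852 -0.0024129698590119354 [ 0.26252555 -0.5252468  -1.53882319]
0.03 edge -0.10849999999999996 [121 119 123 116 119 143 179 164 109 125 190 220]
0.035 edge -0.10899999999999996 [118 122 118 124 121 119 157 188 167 122 113 193]
0.038 edge -0.10899999999999996 [120 122 123 122 121 120 155 184 161 120 120 179]
```

Call:
move_arm(grip=[0, 0, 0, 0, 0, 0, 0, 0], xyz=[[0.002, 0.0004, 0], [0.004, 0.0009, 0], [0.006, 0.0013, 0], [0.008, 0.0018, 0], [0.01, 0.0022, 0], [0.012, 0.0027, 0], [0.014, 0.0031, 0], [0.014, 0.0031, 0]], delta_rot=[[0, 0, 0], [0, 0, 0], [0, 0, 0], [0, 0, 0], [0, 0, 0], [0, 0, 0], [0, 0, 0], [0, 0, 0]])

```text
time_s: 4.75
tool_pos: [0.5225, 0.2188, 0.0293]
eef_rot: [[-0.222, 0.975, 0.0], [0.975, 0.222, 0.0], [0.0, 0.0, -1.0]]
wrist_force: [0.0, 0.2, -0.2]
finger_gap: 0.0002
finger_force: 0.0
```

Call:
move_arm(grip=[0, 0, 0, 0], xyz=[[0.001, 0.0002, 0], [0.002, 0.0004, 0], [0.003, 0.0006, 0], [0.003, 0.0006, 0]], delta_rot=[[0, 0, 0], [0, 0, 0], [0, 0, 0], [0, 0, 0]])

```text
time_s: 5.08
tool_pos: [0.5253, 0.2194, 0.0293]
eef_rot: [[-0.222, 0.975, 0.0], [0.975, 0.222, 0.0], [0.0, 0.0, -1.0]]
wrist_force: [-0.0, 0.9, -0.2]
finger_gap: -0.0001
finger_force: 0.0
```

```bash
python3 pl.py
```

```text
tcp -0.09786353057953669 -0.0024937584486984035 [-0.03120015  0.91310053 -0.21675   ]
0.03 edge -0.09149999999999994 [114 116 115 120 118 103 160 197 119 154 215 218]
0.035 edge -0.09199999999999994 [121 121 121 118 120 117 178 195 140 111 110 200]
0.038 edge -0.09199999999999994 [117 120 121 117 116 120 174 217 182 119 132 187]
```

Call:
move_arm(grip=[0, 0, 0], xyz=[[0.0005, 0.0001, 0], [0.001, 0.0002, 0], [0.001, 0.0002, 0]], delta_rot=[[0, 0, 0], [0, 0, 0], [0, 0, 0]])

```text
time_s: 5.38
tool_pos: [0.5262, 0.2196, 0.0293]
eef_rot: [[-0.222, 0.975, 0.0], [0.975, 0.222, 0.0], [0.0, 0.0, -1.0]]
wrist_force: [-0.1, 0.2, 0.4]
finger_gap: 0.0001
finger_force: 0.0
```

Plate is moving with the fingers, about 2 mm left. Small steps now.

Call:
move_arm(grip=[0, 0, 0], xyz=[[0.0005, 0.0001, 0], [0.001, 0.0002, 0], [0.001, 0.0002, 0]], delta_rot=[[0, 0, 0], [0, 0, 0], [0, 0, 0]])

```text
time_s: 5.63
tool_pos: [0.5272, 0.2198, 0.0293]
eef_rot: [[-0.222, 0.975, 0.0], [0.975, 0.222, 0.0], [0.0, 0.0, -1.0]]
wrist_force: [0.5, 0.3, 0.3]
finger_gap: 0.0001
finger_force: 0.0
```

Call:
move_arm(grip=[0, 0, 0], xyz=[[0.0004, 0.0001, 0], [0.0007, 0.0002, 0], [0.0007, 0.0002, 0]], delta_rot=[[0, 0, 0], [0, 0, 0], [0, 0, 0]])

```text
time_s: 5.88
tool_pos: [0.5279, 0.22, 0.0293]
eef_rot: [[-0.222, 0.975, 0.0], [0.975, 0.222, -0.0], [-0.0, 0.0, -1.0]]
wrist_force: [1.0, 0.4, 0.8]
finger_gap: -0.0003
finger_force: 0.0
```

Call:
move_arm(grip=[0, 0, 0], xyz=[[0.0003, 0.0001, 0], [0.0005, 0.0001, 0], [0.0005, 0.0001, 0]], delta_rot=[[0, 0, 0], [0, 0, 0], [0, 0, 0]])

```text
time_s: 6.13
tool_pos: [0.5284, 0.2201, 0.0293]
eef_rot: [[-0.222, 0.975, 0.0], [0.975, 0.222, 0.0], [0.0, 0.0, -1.0]]
wrist_force: [-0.1, -0.3, 0.0]
finger_gap: 0.0003
finger_force: 0.1
```

Call:
move_arm(grip=[0, 0, 0], xyz=[[0.0003, 0.0001, 0], [0.0005, 0.0001, 0], [0.0005, 0.0001, 0]], delta_rot=[[0, 0, 0], [0, 0, 0], [0, 0, 0]])

```text
time_s: 6.38
tool_pos: [0.5289, 0.2202, 0.0293]
eef_rot: [[-0.222, 0.975, 0.0], [0.975, 0.222, 0.0], [0.0, 0.0, -1.0]]
wrist_force: [0.0, 0.8, 0.3]
finger_gap: 0.0001
finger_force: 0.0
```

Call:
move_arm(grip=[0, 0, 0], xyz=[[0.0003, 0.0001, 0], [0.0005, 0.0001, 0], [0.0005, 0.0001, 0]], delta_rot=[[0, 0, 0], [0, 0, 0], [0, 0, 0]])

```text
time_s: 6.63
tool_pos: [0.5294, 0.2203, 0.0293]
eef_rot: [[-0.222, 0.975, 0.0], [0.975, 0.222, 0.0], [0.0, 0.0, -1.0]]
wrist_force: [-0.4, 0.3, 0.1]
finger_gap: -0.0
finger_force: 0.0
```

Call:
move_arm(grip=[0, 0, 0], xyz=[[0.0003, 0.0001, 0], [0.0005, 0.0001, 0], [0.0005, 0.0001, 0]], delta_rot=[[0, 0, 0], [0, 0, 0], [0, 0, 0]])

```text
time_s: 6.88
tool_pos: [0.5299, 0.2204, 0.0293]
eef_rot: [[-0.222, 0.975, 0.0], [0.975, 0.222, -0.0], [-0.0, -0.0, -1.0]]
wrist_force: [-0.3, 0.5, 0.1]
finger_gap: -0.0004
finger_force: 0.0
```

```bash
python3 pl.py
```

```text
tcp -0.09318309181149702 -0.002545237792384615 [-0.29275095  0.54122233  0.12511955]
0.03 edge -0.08699999999999994 [118 117 116 118 115 118 170 179 130 122 139 202]
0.035 edge -0.08699999999999994 [118 120 123 119 121 118 163 208 182 117 158 198]
0.038 edge -0.08699999999999994 [121 118 122 123 118 120 176 216 179 123 188 225]
```

Call:
move_arm(grip=[0, 0, 0], xyz=[[0.0003, 0.0001, 0], [0.0005, 0.0001, 0], [0.0005, 0.0001, 0]], delta_rot=[[0, 0, 0], [0, 0, 0], [0, 0, 0]])

```text
time_s: 7.18
tool_pos: [0.5301, 0.2204, 0.0292]
eef_rot: [[-0.222, 0.975, -0.001], [0.975, 0.222, -0.0], [0.0, -0.001, -1.0]]
wrist_force: [-4.6, 0.1, 1.6]
finger_gap: -0.0001
finger_force: 2.1
```

Call:
move_arm(grip=[0, 0, 0], xyz=[[0.0003, 0.0001, 0], [0.0005, 0.0001, 0], [0.0005, 0.0001, 0]], delta_rot=[[0, 0, 0], [0, 0, 0], [0, 0, 0]])

```text
time_s: 7.43
tool_pos: [0.5302, 0.2205, 0.0292]
eef_rot: [[-0.222, 0.975, -0.002], [0.975, 0.222, -0.0], [-0.0, -0.002, -1.0]]
wrist_force: [-7.4, -1.5, 4.5]
finger_gap: -0.0002
finger_force: 4.1
```

Call:
move_arm(grip=[0, 0, 0], xyz=[[0.0003, 0.0001, 0], [0.0005, 0.0001, 0], [0.0005, 0.0001, 0]], delta_rot=[[0, 0, 0], [0, 0, 0], [0, 0, 0]])

```text
time_s: 7.68
tool_pos: [0.5303, 0.2205, 0.0292]
eef_rot: [[-0.222, 0.975, -0.003], [0.975, 0.222, -0.001], [-0.0, -0.003, -1.0]]
wrist_force: [-11.6, -2.7, 7.5]
finger_gap: 0.0
finger_force: 5.8
```

Contact built to about 12 N with no further travel, so the plate is home. Backing off, lifting, and moving above the cap while winding the wrist back.

Call:
move_arm(grip=[0, 0, 0, 0, 0, 0, 0, 0, 0, 0, 0.3, 0.6, 0.7, 0.7, 0.7, 0.7, 0.7, 0.7, 0.7, 0.7], xyz=[[-0.01, -0.002, 0], [-0.025, -0.0055, 0], [-0.03, -0.0065, 0], [-0.03, -0.0065, 0.03], [-0.03, -0.0065, 0.065], [-0.03, -0.0065, 0.105], [-0.03, -0.0065, 0.145], [-0.03, -0.0065, 0.18], [-0.03, -0.0065, 0.21], [-0.02, -0.004, 0.22], [0.0, 0.0, 0.22], [0.02, 0.006, 0.22], [0.04, 0.012, 0.22], [0.06, 0.018, 0.22], [0.08, 0.022, 0.22], [0.091, 0.023, 0.22], [0.091, 0.023, 0.22], [0.091, 0.023, 0.22], [0.091, 0.023, 0.22], [0.091, 0.023, 0.22]], delta_rot=[[0, 0, 0], [0, 0, 0], [0, 0, 0], [0, 0, 0.1], [0, 0, 0.22], [0, 0, 0.34], [0, 0, 0.46], [0, 0, 0.58], [0, 0, 0.7], [0, 0, 0.82], [0, 0, 0.94], [0, 0, 1.06], [0, 0, 1.18], [0, 0, 1.3], [0, 0, 1.42], [0, 0, 1.54], [0, 0, 1.66], [0, 0, 1.78], [0, 0, 1.9], [0, 0, 2.02]])

```text
time_s: 9.35
tool_pos: [0.6228, 0.2437, 0.2493]
eef_rot: [[-0.778, -0.628, 0.0], [-0.628, 0.778, 0.0], [-0.0, -0.0, -1.0]]
wrist_force: [-0.4, -0.2, -0.6]
finger_gap: 0.0596
finger_force: 0.0
```

```bash
cat > cap.py <<'E'
from h import *
s=ctrl.get_state();i=vision.camera_info("wrist");b=vision.camera("wrist")[:,:,::-1].copy()
import sys
cv2.imwrite("pics/c%d.png"%(s["time_s"]*100),b)
print(s["time_s"],s["joint_positions"].round(1),s["tool_pos"].round(4),s["eef_rot"][:,0].round(3),s["finger_gap"])
print("pred cap top px",proj("wrist",[.6203,.2431,.155],i))
E
python3 cap.py;ls pics
```

```text
9.35 [  18.2   32.3   63.5   -0.    84.2 -110.7] [0.6228 0.2437 0.2493] [-0.778 -0.628 -0.   ] 0.059634184368764324
pred cap top px [257.10303309 185.80292911]
c935.png
p1.png
scc.png
scene0.png
top0.png
topc.png
w403.png
w508.png
w688.png
```

View pics/c935.png

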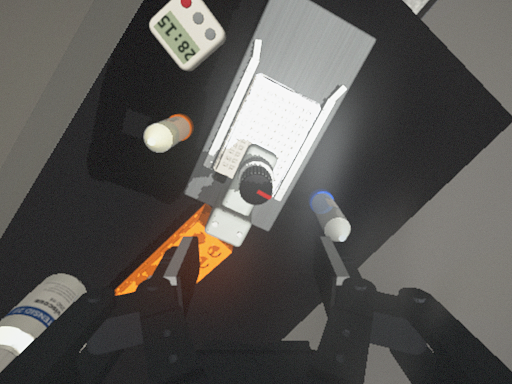

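The wrist view shows the cap at about (256,187), with its red mark at (264,194), centred between the fingers. The tubes are clear and the plate is under the foot. Refining the cap centre.

```bash
python3 - <<'E'
from h import *
b=cv2.imread("pics/c935.png").astype(int);i=vision.camera_info("wrist")
m=((b.max(2)<75)|((b[:,:,2]>120)&(b[:,:,1]<80))).astype(np.uint8)
r=np.zeros_like(m);cv2.circle(r,(257,186),24,1,-1);m&=r
n,l,st,c=cv2.connectedComponentsWithStats(m);k=1+np.argmax(st[1:,4]);print(st[k],c[k])
q=np.argwhere(l==k)[:,::-1].astype(np.float32);(cx,cy),rad=cv2.minEnclosingCircle(q);print(cx,cy,rad)
for row in m[160:215,230:285:1]:print(''.join('.#'[v] for v in row))
o=[.6203,.2431]
for z in(.125,.155):print(z,proj("wrist",[*o,z],i),proj("wrist",[o[0]+.014,o[1],z],i))
print(ray("wrist",(cx,cy),.15,i))
E
```

```text
[253 201   8   3  10] [256.8 202.6]
256.5 203.0 3.5000998973846436
.......................................................
.......................................................
.......................................................
.......................................................
.......................................................
.......................................................
.......................................................
.......................................................
.......................................................
.......................................................
.......................................................
.......................................................
.......................................................
.......................................................
.......................................................
.......................................................
.......................................................
.......................................................
.........................
[... 1503 characters left out ...]
.......................................
.......................................................
.......................................................
.......................................................
.......................................................
.......................................................
.......................................................
.......................................................
.......................................................
.......................................................
0.125 [257.00159656 175.79575628] [247.58402126 186.8246253 ]
0.155 [257.10586504 185.81732065] [246.6308671 197.948071 ]
[0.63406055 0.25373993 0.15      ]
```

Cap centre is at about (0.622, 0.2435), which agrees with the TCP within 1 mm. Descending and gripping.

Call:
move_arm(grip=[0.7, 0.7, 0.7, 0.7, 0.7, 0.7, 0.7], xyz=[[-0.0005, 0, -0.03], [-0.0005, 0, -0.06], [-0.0005, 0, -0.09], [-0.0005, 0, -0.11], [-0.0005, 0, -0.12], [-0.0005, 0, -0.12], [-0.0005, 0, -0.12]], delta_rot=[[0, 0, 0], [0, 0, 0], [0, 0, 0], [0, 0, 0], [0, 0, 0], [0, 0, 0], [0, 0, 0]])

```text
time_s: 9.98
tool_pos: [0.6223, 0.2438, 0.1302]
eef_rot: [[-0.783, -0.622, 0.001], [-0.622, 0.783, 0.0], [-0.001, -0.0, -1.0]]
wrist_force: [0.1, 0.8, 0.0]
finger_gap: 0.0598
finger_force: 0.0
```

Call:
move_arm(grip=[0, 0, 0, 0, 0, 0, 0, 0], xyz=[[0, 0, 0], [0, 0, 0], [0, 0, 0], [0, 0, 0], [0, 0, 0], [0, 0, 0], [0, 0, 0], [0, 0, 0]], delta_rot=[[0, 0, 0], [0, 0, 0], [0, 0, 0], [0, 0, 0], [0, 0, 0], [0, 0, 0], [0, 0, 0], [0, 0, 0]], newtons=70)

```text
time_s: 10.65
tool_pos: [0.6228, 0.2434, 0.1313]
eef_rot: [[-0.782, -0.623, 0.003], [-0.623, 0.782, 0.0], [-0.003, -0.002, -1.0]]
wrist_force: [1.3, -3.2, 6.0]
finger_gap: 0.0259
finger_force: 68.9
```

```bash
cat > st.py <<'E'
from h import *
W=[]
s=ctrl.get_state();R=s["eef_rot"]
print(round(s["time_s"],2),"J",s["joint_positions"].round(1),"yaw",np.degrees(np.arctan2(R[1,0],R[0,0])).round(2),"p",s["tool_pos"].round(4),"F",s["wrist_force"].round(2),"T",s["wrist_torque"].round(4),"gap",s["finger_gap"],s["finger_force"])
E
python3 st.py; python3 - <<'E'
from h import *
cv2.imwrite("pics/g.png",np.hstack([cv2.resize(vision.camera("wrist")[100:300,150:360,::-1],(400,380)),cv2.resize(vision.camera("scene")[160:260,200:300,::-1],(380,380))]))
E
```

```text
10.65 J [  18.2   37.2   71.6   -0.    71.  -110.3] yaw -141.46 p [0.6228 0.2434 0.1313] F [ 1.28 -3.2   6.02] T [-0.4528 -0.1654  0.0172] gap 0.02594298615135942 68.87684226036072
```

View pics/g.png

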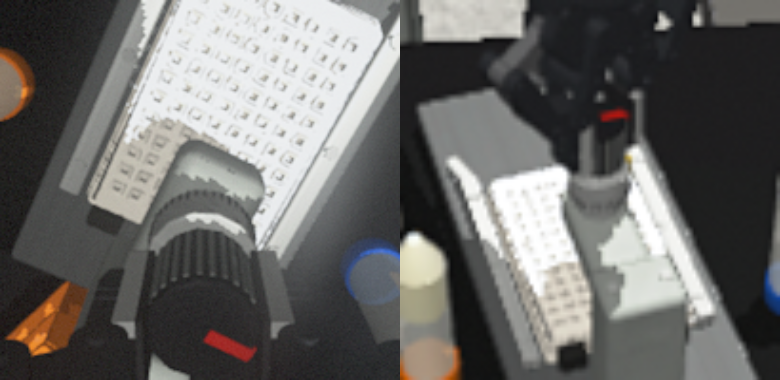

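Wrist crop: both pads hold the cap's upper half, clear of the silver thimble. In the scene crop the red mark on top (613,116) lines up with the yellow mark (629,160). Start turning clockwise.

Call:
move_arm(grip=[0, 0, 0, 0, 0, 0], xyz=[[0, 0, 0], [0, 0, 0], [0, 0, 0], [0, 0, 0], [0, 0, 0], [0, 0, 0]], delta_rot=[[0, 0, -0.08], [0, 0, -0.16], [0, 0, -0.24], [0, 0, -0.32], [0, 0, -0.4], [0, 0, -0.4]])

```text
time_s: 11.25
tool_pos: [0.6229, 0.2433, 0.1313]
eef_rot: [[-0.964, -0.264, 0.004], [-0.264, 0.964, 0.0], [-0.003, -0.001, -1.0]]
wrist_force: [1.1, -3.9, 5.8]
finger_gap: 0.0259
finger_force: 69.0
```

```bash
python3 st.py
```

```text
11.25 J [ 18.2  37.2  71.6  -0.1  71.  -87.1] yaw -164.68 p [0.6229 0.2433 0.1313] F [ 1.07 -3.86  5.79] T [-0.6064 -0.3067 -0.165 ] gap 0.02585798016840321 69.01976823806763
```

Call:
move_arm(grip=[0, 0, 0, 0, 0, 0], xyz=[[0, 0, 0], [0, 0, 0], [0, 0, 0], [0, 0, 0], [0, 0, 0], [0, 0, 0]], delta_rot=[[0, 0, -0.08], [0, 0, -0.16], [0, 0, -0.24], [0, 0, -0.32], [0, 0, -0.4], [0, 0, -0.4]])

```text
time_s: 11.75
tool_pos: [0.6229, 0.2431, 0.1313]
eef_rot: [[-0.991, 0.132, 0.003], [0.132, 0.991, -0.0], [-0.003, 0.0, -1.0]]
wrist_force: [2.8, -4.0, 5.9]
finger_gap: 0.0261
finger_force: 69.0
```

```bash
python3 st.py
```

```text
11.75 J [ 18.2  37.2  71.6  -0.1  71.  -64.2] yaw 172.4 p [0.6229 0.2431 0.1313] F [ 2.76 -3.97  5.88] T [-0.7449 -0.2638 -0.1977] gap 0.02611237482941307 69.03621912002563
```

Call:
move_arm(grip=[0, 0, 0, 0, 0, 0], xyz=[[0, 0, 0], [0, 0, 0], [0, 0, 0], [0, 0, 0], [0, 0, 0], [0, 0, 0]], delta_rot=[[0, 0, -0.08], [0, 0, -0.16], [0, 0, -0.24], [0, 0, -0.32], [0, 0, -0.4], [0, 0, -0.4]])

```text
time_s: 12.25
tool_pos: [0.6229, 0.243, 0.1313]
eef_rot: [[-0.861, 0.508, 0.003], [0.508, 0.861, -0.0], [-0.003, 0.001, -1.0]]
wrist_force: [1.1, -5.0, 6.1]
finger_gap: 0.0263
finger_force: 69.1
```

```bash
python3 st.py
```

```text
12.25 J [ 18.2  37.2  71.6  -0.1  71.  -41.3] yaw 149.48 p [0.6229 0.243  0.1313] F [ 1.09 -5.02  6.11] T [-0.8823 -0.1913 -0.1562] gap 0.02633449879928605 69.06978607177734
```

Call:
move_arm(grip=[0, 0, 0, 0], xyz=[[0, 0, 0], [0, 0, 0], [0, 0, 0], [0, 0, 0]], delta_rot=[[0, 0, -0.08], [0, 0, -0.16], [0, 0, -0.24], [0, 0, -0.24]])

```text
time_s: 12.58
tool_pos: [0.6228, 0.2429, 0.1312]
eef_rot: [[-0.716, 0.698, 0.003], [0.698, 0.716, -0.0], [-0.003, 0.002, -1.0]]
wrist_force: [1.3, -6.4, 6.8]
finger_gap: 0.0262
finger_force: 69.1
```

```bash
python3 st.py
```

```text
12.58 J [ 18.2  37.2  71.6  -0.1  71.  -27.5] yaw 135.73 p [0.6228 0.2429 0.1312] F [ 1.3  -6.43  6.85] T [-1.016  -0.22   -0.0956] gap 0.02623591632052137 69.09550666809082
```

```bash
cat > st.py <<'E'
from h import *
s=ctrl.get_state();R=s["eef_rot"];t=[];
sc=vision.camera("scene")
for k in range(3):
    q=ctrl.get_state();t.append([q["wrist_torque"][2],q["tau"][5]]); 
    if k<2: tp=vision.camera("top")
print(round(s["time_s"],2),"J6",s["joint_positions"][5].round(1),"yaw",np.degrees(np.arctan2(R[1,0],R[0,0])).round(2),"F",s["wrist_force"].round(1),"T",s["wrist_torque"].round(3),"Tz,tau6",np.round(t,3).tolist())
b=sc.astype(int);r=b[160:215,225:285]
def cen(m):
    p=np.argwhere(m)[:,::-1]+[225,160]; return (p.mean(0).round(2),len(p)) if len(p) else None
print("red",cen((r[:,:,0]>130)&(r[:,:,1]<90)&(r[:,:,2]<90)),"yel",cen((r[:,:,0]>130)&(r[:,:,1]>110)&(r[:,:,2]<90)))
cv2.imwrite("pics/s%d.png"%(s["time_s"]*100),sc[:,:,::-1])
E
python3 st.py
```

```text
12.58 J6 -27.5 yaw 135.73 F [ 1.3 -6.4  6.8] T [-1.016 -0.22  -0.096] Tz,tau6 [[-0.171, 0.7], [-0.207, 0.1], [-0.145, -0.081]]
red (array([252.4, 192.2]), 5) yel (array([254.55, 209.27]), 11)
```

```bash
sed -i 's/range(3)/range(9)/; s/k<2/k<8/; s/np.round(t,3).tolist()/np.mean(t,0).round(3),np.std(t,0).round(3)/' st.py; python3 st.py
```

```text
12.73 J6 -27.8 yaw 136.01 F [ 1.7 -6.1  6.7] T [-0.975 -0.158 -0.145] Tz,tau6 [-0.149 -0.138] [0.015 0.004]
red (array([252.4, 192.2]), 5) yel (array([254.67, 209.25]), 12)
```

Call:
move_arm(grip=[0, 0, 0, 0], xyz=[[0, 0, 0], [0, 0, 0], [0, 0, 0], [0, 0, 0]], delta_rot=[[0, 0, -0.08], [0, 0, -0.16], [0, 0, -0.2], [0, 0, -0.2]])

```text
time_s: 13.52
tool_pos: [0.6228, 0.2429, 0.1312]
eef_rot: [[-0.565, 0.825, 0.003], [0.825, 0.565, -0.0], [-0.002, 0.002, -1.0]]
wrist_force: [1.1, -5.6, 5.7]
finger_gap: 0.026
finger_force: 69.1
```

```bash
python3 st.py
```

```text
13.52 J6 -16.2 yaw 124.41 F [ 1.1 -5.6  5.7] T [-1.075 -0.062 -0.018] Tz,tau6 [-0.104 -0.041] [0.027 0.147]
red None yel (array([253.45, 209.73]), 11)
```

Call:
move_arm(grip=[0, 0, 0, 0], xyz=[[0, 0, 0], [0, 0, 0], [0, 0, 0], [0, 0, 0]], delta_rot=[[0, 0, -0.08], [0, 0, -0.16], [0, 0, -0.2], [0, 0, -0.2]])

```text
time_s: 14.3
tool_pos: [0.6228, 0.2429, 0.1312]
eef_rot: [[-0.39, 0.921, 0.003], [0.921, 0.39, -0.001], [-0.002, 0.003, -1.0]]
wrist_force: [0.4, -6.6, 7.4]
finger_gap: 0.026
finger_force: 69.1
```

```bash
python3 st.py
```

```text
14.3 J6 -4.7 yaw 112.95 F [ 0.4 -6.6  7.4] T [-1.1    0.052  0.004] Tz,tau6 [-0.093 -0.012] [0.026 0.147]
red None yel (array([251.5, 210. ]), 10)
```

Yellow mark still follows the cap (no slip). I'll read torque at the end of moving rows instead, plus the yellow mark's angle.

```bash
cat > st.py <<'E'
from h import *
s=ctrl.get_state();R=s["eef_rot"];sc=vision.camera("scene");t=[]
for k in range(3):
    q=ctrl.get_state();t.append([q["wrist_torque"][2],q["tau"][5]]); vision.camera("top")
yaw=np.degrees(np.arctan2(R[1,0],R[0,0]))
print(round(s["time_s"],2),"J6",s["joint_positions"][5].round(1),"yaw",yaw.round(2),"turned rad",np.radians((-141.46-yaw)%360).round(3),"F",s["wrist_force"].round(1),"moving Tz",s["wrist_torque"][2].round(3),"tau6",s["tau"][5].round(3),"then",np.round(t,3).tolist())
b=sc.astype(float);r=b[195:220,240:266];w=np.clip(np.minimum(r[:,:,0],r[:,:,1])-r[:,:,2]-35,0,None)
v,u=np.mgrid[195:220,240:266];
if w.sum()>20: U=(w*u).sum()/w.sum();print("yel",U,(w*v).sum()/w.sum(),w.sum(),"ang",np.degrees(np.arcsin(np.clip((U-252.2)/6.4,-1,1))))
cv2.imwrite("pics/s%d.png"%(s["time_s"]*100),sc[:,:,::-1])
E
python3 st.py
```

```text
14.75 J6 -4.9 yaw 113.09 turned rad 1.84 F [ 0.4 -6.5  6.8] moving Tz -0.088 tau6 -0.082 then [[-0.144, -0.082], [-0.095, -0.082], [-0.101, -0.082]]
yel 251.5886850152905 209.55351681957185 654.0 ang -5.481132672455285
```

Call:
move_arm(grip=[0, 0, 0, 0], xyz=[[0, 0, 0], [0, 0, 0], [0, 0, 0], [0, 0, 0]], delta_rot=[[0, 0, -0.05], [0, 0, -0.1], [0, 0, -0.15], [0, 0, -0.2]])

```text
time_s: 15.28
tool_pos: [0.6227, 0.2429, 0.1312]
eef_rot: [[-0.2, 0.98, 0.003], [0.98, 0.2, -0.001], [-0.001, 0.003, -1.0]]
wrist_force: [-0.4, -7.4, 7.7]
finger_gap: 0.0264
finger_force: 69.1
```

```bash
python3 st.py
```

```text
15.28 J6 6.7 yaw 101.53 turned rad 2.042 F [-0.4 -7.4  7.7] moving Tz 0.352 tau6 -0.923 then [[0.13, -0.526], [-0.027, 0.976], [-0.058, 0.281]]
yel 250.44618395303326 209.6399217221135 511.0 ang -15.904440692044766
```

Call:
move_arm(grip=[0, 0, 0, 0], xyz=[[0, 0, 0], [0, 0, 0], [0, 0, 0], [0, 0, 0]], delta_rot=[[0, 0, -0.05], [0, 0, -0.1], [0, 0, -0.15], [0, 0, -0.2]])

```text
time_s: 15.82
tool_pos: [0.6227, 0.2429, 0.1312]
eef_rot: [[-0.001, 1.0, 0.003], [1.0, 0.001, -0.001], [-0.001, 0.003, -1.0]]
wrist_force: [-0.6, -6.6, 7.8]
finger_gap: 0.0261
finger_force: 69.1
```

```bash
python3 st.py
```

```text
15.82 J6 18.2 yaw 90.07 turned rad 2.242 F [-0.6 -6.6  7.8] moving Tz 0.337 tau6 -0.923 then [[0.12, -0.527], [-0.001, 0.975], [-0.037, 0.281]]
yel 250.48392857142858 209.45 560.0 ang -15.553387608134239
```

Torque reached about 0.335 and the yellow mark stopped between 2.04 and 2.24 rad, so the clutch appears to have given. Checking in the wrist view that the pads haven't slipped on the cap instead.

```bash
python3 - <<'E'
from h import *
a=vision.camera("wrist")[:,:,::-1]
cv2.imwrite("pics/g2.png",np.hstack([cv2.resize(a[100:300,150:360],(400,380)),cv2.resize(vision.camera("scene")[160:260,200:300,::-1],(380,380))]))
E
```

```text
(no output)
```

View pics/g2.png

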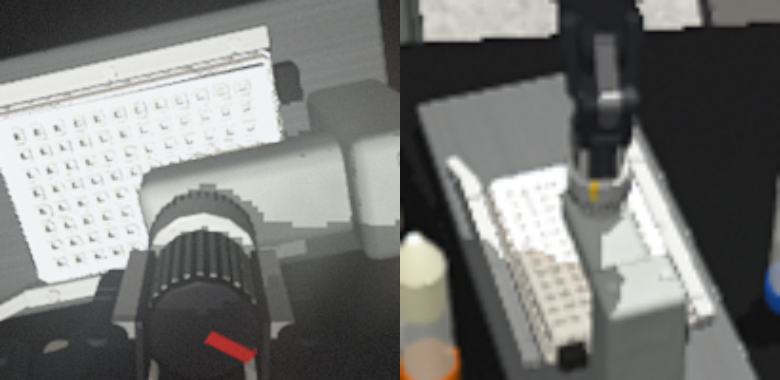

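In the wrist crop the red mark is still at (230,347), so the pads haven't slipped. The yellow mark stayed at (594,188) in the scene crop, so the clutch is slipping by about 0.2 rad. One small confirming step, still well inside the limit.

Call:
move_arm(grip=[0, 0], xyz=[[0, 0, 0], [0, 0, 0]], delta_rot=[[0, 0, -0.05], [0, 0, -0.1]])

```text
time_s: 16.28
tool_pos: [0.6227, 0.2429, 0.1312]
eef_rot: [[0.098, 0.995, 0.003], [0.995, -0.098, -0.001], [-0.0, 0.003, -1.0]]
wrist_force: [-0.9, -7.1, 7.6]
finger_gap: 0.0262
finger_force: 69.2
```

```bash
python3 st.py
```

```text
16.28 J6 23.9 yaw 84.36 turned rad 2.342 F [-0.9 -7.1  7.6] moving Tz 0.343 tau6 -1.16 then [[0.203, -0.584], [-0.032, 0.967], [-0.045, 0.281]]
yel 250.5130970724191 209.20493066255779 649.0 ang -15.282509032454902
```

Confirmed: torque constant at about 0.34 and yellow unmoved. Release and lift.

Call:
move_arm(grip=[0.3, 0.6, 0.7, 0.7, 0.7, 0.7, 0.7, 0.7, 0.7, 0.7, 0.7, 0.7, 0.7], xyz=[[0, 0, 0], [0, 0, 0], [0, 0, 0], [0, 0, 0], [0, 0, 0], [0, 0, 0.01], [0, 0, 0.03], [0, 0, 0.06], [0, 0, 0.09], [0, 0, 0.12], [-0.03, 0, 0.14], [-0.06, -0.01, 0.14], [-0.06, -0.01, 0.14]], delta_rot=[[0, 0, 0], [0, 0, 0], [0, 0, 0], [0, 0, 0], [0, 0, 0], [0, 0, 0], [0, 0, 0], [0, 0, 0], [0, 0, 0], [0, 0, 0], [0, 0, 0], [0, 0, 0], [0, 0, 0]])

```text
time_s: 17.57
tool_pos: [0.5581, 0.2331, 0.2708]
eef_rot: [[0.095, 0.995, -0.0], [0.995, -0.095, 0.0], [-0.0, -0.0, -1.0]]
wrist_force: [0.6, 0.4, 0.1]
finger_gap: 0.0595
finger_force: 0.0
```

```bash
python3 - <<'E'
from h import *
cv2.imwrite("pics/end.png",np.hstack([cv2.resize(vision.camera("wrist")[:,:,::-1],(400,300)),cv2.resize(vision.camera("scene")[160:280,160:320,::-1],(400,300))]))
E
```

```text
(no output)
```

View pics/end.png

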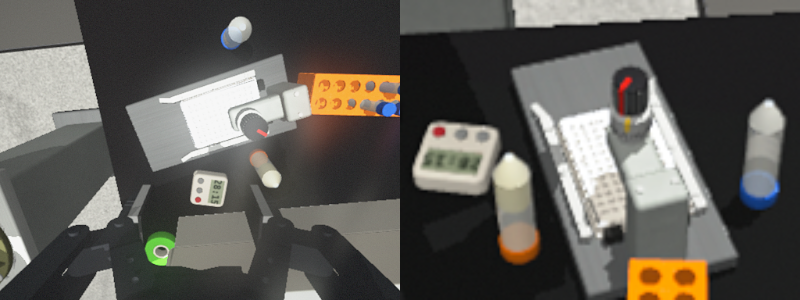

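The plate is against its stops. The red mark (622,95) now sits a little clockwise of the yellow (628,125), and the tubes and timer are standing as they were. Handing in.

```bash
python3 -c "
from bench import job
print(job.hand_in())"
```

```text
the job is handed in; nothing more can be done
None
```

The plate is home against both stops, pushed with about 12 N at the end. I turned the cap about 0.3 rad past where the clutch gave, inside the 0.63 rad limit, then let go. The tubes and timer stand where they were, and the job was handed in at about 18 s (no verdict was returned).

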